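Shut the drawer and snap its lever latch over

TASK

The top drawer of the small white drawer unit has been left part open: push it fully shut with your fingertips, then push the dark steel lever latch on top of the unit over towards the drawer front, until it snaps past its middle and its tongue comes down in front of the shut drawer. Nothing has to be gripped; leave the jar, mug, bowl, spatula, tea tin and trivet standing or lying where they are, and take your hand away at the end.

Things in the scene. Friction and masses are not known exactly. Their poses are not given: they have to be found in the camera images.
- unit: White plastic drawer unit, fixed, 240 deep (x) x 240 wide (y) x 160 mm high; its two drawers, one above the other, slide out to its -x (the front, facing roughly to the robot). Origin at the centre of its underside; z up. Shut drawer faces lie at x = -122 mm. On its flat top (z = 160 mm) stand only the latch (front, +y side) and a small loose bowl (rear).
- top_drawer (a joint): How far the top drawer is pulled out along the unit's -x, in m: 0 fully shut against a hard stop, 0.12 fully out. It slides with about 1.5 N of friction and stays where it is left.
- drawer_face (a point): Centre of the top drawer's flat front face, 236 mm wide and 70 mm high (35 mm above and below this point, which is 118.5 mm above the unit's underside). Moves with the drawer. No handle, only a flush grey finger mark 70 mm wide. Its half on the unit's -y side is clear of the latch.
- latch (a joint): Lever latch angle in rad, axis along the unit's y: 0 free (handle leans 0.6 rad back from upright, tongue sticks out forward above the drawers), 0.6 handle upright, 1.2 locked (handle leans 0.6 to the front, tongue hangs 6 mm in front of the drawer face). A spring drives it away from 0.6 to the nearer end: at most about 4 N at the handle's end; past 0.6 it snaps to 1.2 by itself. Starts at 0.
- latch_tip (a point): Middle of the round bar (9 mm thick, 26 mm wide along the unit's y) at the end of the latch's dark steel handle, a flat paddle 26 mm wide and 5 mm thick, 46 mm from pivot to here. To lock, push its rear side towards the unit's -x. When free this point is 54 mm above the unit's top and 26 mm behind the pivot.
- latch_pivot (a point): Point on the latch's hinge axis, fixed to the unit: in the unit's frame x = -106, y = +60, z = 176 mm (16 mm above the top). When free the tongue, 22 mm wide, reaches 52 mm forward of it (36 mm in front of the shut drawer's face) and clears the drawer below.
- jar_mid (a point): Glass jar with a screw lid, 74 mm wide, 115 mm high, beside the unit; its middle.
- mug_mid (a point): Ceramic mug, 76 mm wide and 85 mm high with a handle; beside the unit; its middle.
- bowl_mid (a point): Small white bowl on the unit's top, 80 mm wide, 35 mm high; its middle.
- spatula_mid (a point): Wooden spatula lying flat, 275 mm long, 55 mm wide, 8 mm thick; its middle.
- tea_tin_mid (a point): Round tea tin, 68 mm wide, 100 mm high; its middle.
- trivet_mid (a point): Round orange silicone trivet lying flat, 160 mm wide, 8 mm thick; its middle.

How it is judged:
By the outcome, as a careful person would: the job done as asked, in the order asked, and still so for the second after the job is handed in, with the robot touching nothing.
It also fails if it takes over 40 s, if anything falls off the work surface, if the arm or the gripper's body presses on something with over 40 N, if the wrist force passes 120 N, or if a joint passes its speed limit or range.

ROBOT

A 6-joint arm with a two-finger parallel gripper is mounted at the origin on the work surface. World frame = base frame: x ahead of the robot, y to its left, z up, the work surface at z = 0. Lengths are in m, angles in degrees, forces in N, time in s.
With the tool pointing down it reaches from about 0.375 to 0.9 m from the base axis. Payload 3.1 kg.
Tool frame: the origin (TCP) lies on the centre line of the jaws, within the pads' length; the fingertips stand finger_overhang ahead of it and the grasp point (between the pads) lies 5 mm behind it (finger_overhang is the distance from the TCP to the fingertips, in m); z points along the fingers, y is the line along which they close (so a half turn about z gives the same grasp; the last joint's range is limited). The gripper opens to 87 mm and grips with 3 to 60 N. Pads are 19 mm wide; open, the fingers measure 117 mm over their backs; the gripper's body (75 mm by 190 mm) begins 51 mm behind the grasp point.
Start: joints at [-10.227, 30.224, 82.088, -0, 67.689, -10.227], TCP at [0.625, 0, 0.237] pointing down, gripper open.
Joint ranges: [-176.69, 176.69], [-43.24, 126.21], [12.49, 139.97], [-82, 262], [0, 151.66], [-163.58, 163.58]. Speed limits (degrees/s): [159.86, 159.86, 180, 180, 180, 180].

INTERFACE

Orientations are given as a 3x3 rotation matrix whose columns are the frame's x, y, z axes.
In Python, from rig import read_state, capture, calibration, hand_in, finger_overhang gives the robot as it stands.
- The arm moves only by the tool send_rows, never from a script. Its argument "plan" is a list of rows, each a list of 5 numbers: the closure in counts, from 0 (fully open) to 255 (shut), then the shift along the tool's x, y, z in m, then the turn about the tool's z in rad. A call has 1 to 20 rows; each row shifts and turns the commanded pose from where the row before left it, along the tool's axes as they then stand; what a row does not reach is not made up. A row lasts 1/12 s, in which the tool goes at most 41.7 mm and 7.16 degrees, less where a joint would pass 70% of its speed; a pose out of reach is approached as far as the arm can. A call is refused whole if a number of a shift passes 0.0417 or a number of a turn 0.125, either way. A call with a gripper value outside its range is refused whole. The fingers move at their own pace and stop on an object; the grip force is fixed at half the most. Time passes only in rows, so rows that do not move let the fingers close. It gives the time, the measured TCP pose, the force, the opening and the grip force at its end, in the units of the state.
- read_state(): the state, without advancing time (a new reading comes with each control period).
- capture(name): name is "scene" or "side" or "wrist"; returns (picture, depth): 480x640x3 uint8, blue, green, red; 480x640 float32, m along the optical axis (not along the pixel's ray), 0 where there is no reading.
- calibration(name): a dict with "fx", "fy", "cx", "cy" (pixels), "xyz" and "rotation" of the camera in the world. Camera axes: x right, y down, z forward; pixel columns grow to the right and rows downward; lengths in m; the calibration is good to about 2 mm. A picture is of the moment at which its call begins: read the wrist's pose just before it. calibration takes no time and is no camera call; for the wrist camera it gives the pose at the moment of the call.
- hand_in(): hands the job in; it is judged then, once.
The state is a dict: "time_s": time; "joint_positions": joint angles; "qvel": joint speeds; "tau": joint torques, N m; "position": TCP position; "tcp_rot": TCP orientation; "force": force on the tool from outside, world axes, zero at the start; "moment": the same for the moment, N m; "opening": opening from 0.0 (shut) to 1.0 (fully open); "grasp_force": force on a finger pad.
Only numpy, scipy, OpenCV 4.12 (cv2) and the standard library are available. Lean on these libraries where they do the work, as an engineer would, in place of code of your own. Each camera call takes 0.05 s, during which the arm holds its last target. There are 200 camera calls.

## Working session

There is one attempt and no reset: what is moved stays moved. The work goes in short steps, Python scripts to look and compute and a tool call to move; the robot and the scene stay as the last step left them, time stands still between calls to the robot, and variables do not carry over. Pictures are saved under pics/ and viewed, at most 10 in all, crops included, and the job is handed in when it is done.

Besides the shell and the picture viewer there is one more tool, called after "Call:" in YAML: its name, and indented under it one key for each argument. send_rows: Moves the arm, as the interface text tells. Its arguments: {"type":"object","properties":{"plan":{"type":"array","items":{"type":"array","items":{"type":"number"}}}},"required":["plan"]}

```bash
mkdir -p pics; ls
cat > h.py <<'E'
import numpy as np, cv2
from rig import *
def pts(n,d):
    c=calibration(n); v,u=np.mgrid[:480,:640]
    p=np.stack([(u-c["cx"])/c["fx"]*d,(v-c["cy"])/c["fy"]*d,d],-1)
    return p@np.array(c["rotation"]).T+np.array(c["xyz"])
E
python3 - <<'E'
from h import *
print(finger_overhang if not callable(finger_overhang) else finger_overhang())
s=read_state();print(s)
for n in("scene","side"):
    im,d=capture(n);cv2.imwrite(f"pics/{n}0.png",im);np.savez(f"{n}0.npz",im=im,d=d,p=pts(n,d));c=calibration(n);print(n,c)
E
```

```text
pics
0.014
{'time_s': 0.0, 'joint_positions': array([-1.02262678e+01,  3.02791652e+01,  8.21557205e+01, -9.24851285e-04,
        6.76883204e+01, -1.02269011e+01]), 'qvel': array([ 0.06014135, -0.05252427, -0.0714791 , -0.01171749,  0.0548631 ,
       -0.04627092]), 'tau': array([-5.45745443e-04, -4.40045428e+01, -1.76593530e+01,  6.32597599e-02,
        5.83207863e-02, -1.53719384e-04]), 'position': array([6.24306433e-01, 1.61384426e-04, 2.35573154e-01]), 'tcp_rot': array([[-1.68075670e-05,  9.99997755e-01, -2.11884129e-03],
       [ 9.99999932e-01,  1.75853650e-05,  3.67068394e-04],
       [ 3.67104831e-04, -2.11883498e-03, -9.99997688e-01]]), 'force': array([ 0.25300062,  0.38591062, -0.08802533]), 'moment': array([ 0.02220087, -0.00766081,  0.0467298 ]), 'grasp_force': 0.0, 'opening': 0.9992329156972126}
scene {'fx': 587.1968837067828, 'fy': 587.1968837067828, 'cx': 317.9316775526402, 'cy': 247.40378784934967, 'xyz': array([1.28844154, 0.19940164, 1.20063426]), 'rotation': array([[-0.25041371,  0.78301123, -0.56937369],
       [ 0.96812771,  0.19969727, -0.15116126],
       [-0.00465859, -0.5890793 , -0.8080618 ]])}
side {'fx': 538.0548871443303, 'fy': 538.0548871443303, 'cx': 319.10823726980766, 'cy': 235.2124754998401, 'xyz': array([ 0.38922109, -1.00000233,  0.96771707]), 'rotation': array([[ 0.98842497, -0.08288447,  0.12706785],
       [-0.15102563, -0.61706646,  0.77228249],
       [ 0.01439908, -0.7825338 , -0.62244158]])}
```

View pics/scene0.png

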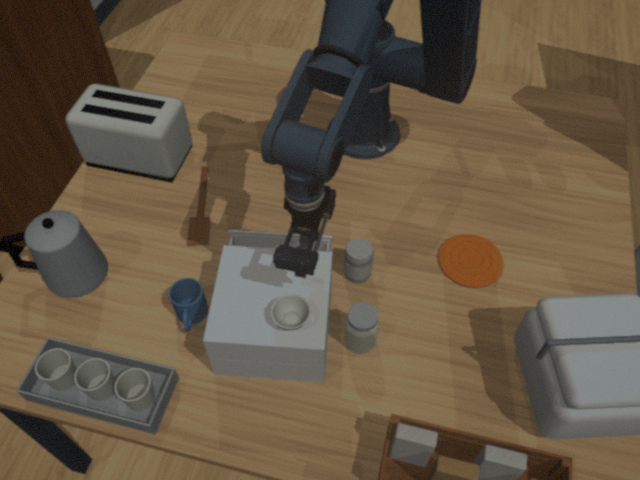

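View pics/side0.png

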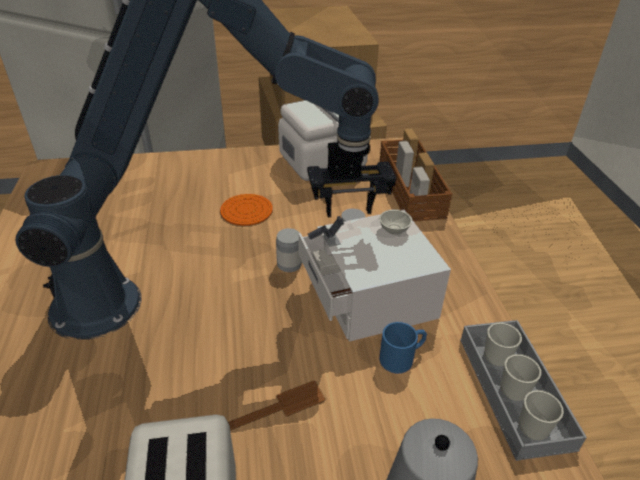

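The scene view shows the unit top spanning (215–330, 245–350), with the gripper over its front. The side view shows the latch at about (328,228), the drawer's open front at about (325,280), and the bowl at (396,222). Next I'll measure the unit top.

Run:
```python
from h import *
for n,box in(("scene",(200,225,345,390)),("side",(290,195,460,340))):
    f=np.load(n+"0.npz");p=f["p"];im=f["im"].astype(int)
    x0,y0,x1,y1=box;m=np.zeros((480,640),bool);m[y0:y1,x0:x1]=1
    sat=im.max(-1)-im.min(-1)
    t=m&(abs(p[...,2]-.16)<.008)&(f["d"]>0)&(sat<40)
    mm=cv2.morphologyEx(t.astype(np.uint8),cv2.MORPH_OPEN,np.ones((3,3)))
    k,l,st,_=cv2.connectedComponentsWithStats(mm);b=1+np.argmax(st[1:,4]);q=p[l==b]
    r=cv2.minAreaRect(q[:,:2].astype(np.float32));print(n,len(q),np.median(q[:,2]),r,cv2.boxPoints(r).round(4).tolist())
    # yaw from edges
f=np.load("side0.npz");p=f["p"];im=f["im"].astype(int)
# dark latch points
m=np.zeros((480,640),bool);m[205:250,295:360]=1
t=m&(im.max(-1)<90)&(p[...,2]>.16)&(p[...,2]<.24)
v,u=np.nonzero(t);print(len(u));q=p[t];
for i in range(0,len(u),max(1,len(u)//25)):print(u[i],v[i],q[i].round(3),im[v[i],u[i]])
cv2.imwrite("pics/c1.png",cv2.resize(f["im"][200:340,280:460],None,fx=4,fy=4,interpolation=cv2.INTER_CUBIC))
```

```text
scene 9207 0.15821845504067267 ((0.6938533186912537, -0.062287211418151855), (0.23989906907081604, 0.24070632457733154), 9.974776268005371) [[0.5548999905586243, 0.03550000116229057], [0.5965999960899353, -0.20160000026226044], [0.8327999711036682, -0.1599999964237213], [0.791100025177002, 0.07699999958276749]]
side 5928 0.15938929466727475 ((0.6920129060745239, -0.060759708285331726), (0.238739013671875, 0.24554097652435303), 9.873284339904785) [[0.5533999800682068, 0.03970000147819519], [0.5954999923706055, -0.2021999955177307], [0.8306999802589417, -0.16120000183582306], [0.7886000275611877, 0.08070000261068344]]
388
327 209 [0.571 0.    0.238] [16 17 25]
327 214 [ 0.57  -0.006  0.228] [30 45 60]
338 218 [ 0.596 -0.012  0.218] [55 55 55]
342 220 [ 0.604 -0.021  0.218] [58 59 58]
341 222 [ 0.6   -0.029  0.219] [50 48 47]
337 224 [ 0.593 -0.015  0.203] [47 46 46]
323 226 [ 0.56  -0.013  0.199] [57 63 69]
331 227 [ 0.581 -0.008  0.19 ] [65 65 64]
325 228 [ 0.564 -0.021  0.199] [53 51 51]
321 229 [ 0.554 -0.022  0.197] [50 48 49]
336 229 [ 0.589 -0.027  0.198] [48 48 46]
328 230 [ 0.574 -0.009  0.182] [51 47 50]
318 231 [ 0.547 -0.024  0.194] [59 55 56]
333 231 [ 0.583 -0.024  0.19 ] [47 46 47]
322 232 [ 0.555 -0.03   0.195] [63 64 65]
311 233 [ 0.531 -0.019  0.185] [62 60 60]
328 233 [ 0.57  -0.031  0.191] [43 38 38]
317 234 [ 0.543 -0.033  0.192] [45 43 44]
309 235 [ 0.526 -0.026  0.186] [64 61 63]
328 235 [ 0.571 -0.025  0.18 ] [37 34 33]
317 236 [ 0.543 -0.038  0.191] [76 78 82]
313 237 [ 0.534 -0.035  0.186] [54 52 55]
313 238 [ 0.533 -0.038  0.185] [80 84 87]
332 239 [ 0.578 -0.042  0.181] [83 85 85]
329 241 [ 0.57  -0.042  0.176] [78 82 81]
328 243 [ 0.57  -0.034  0.163] [80 81 85]
```

View pics/c1.png

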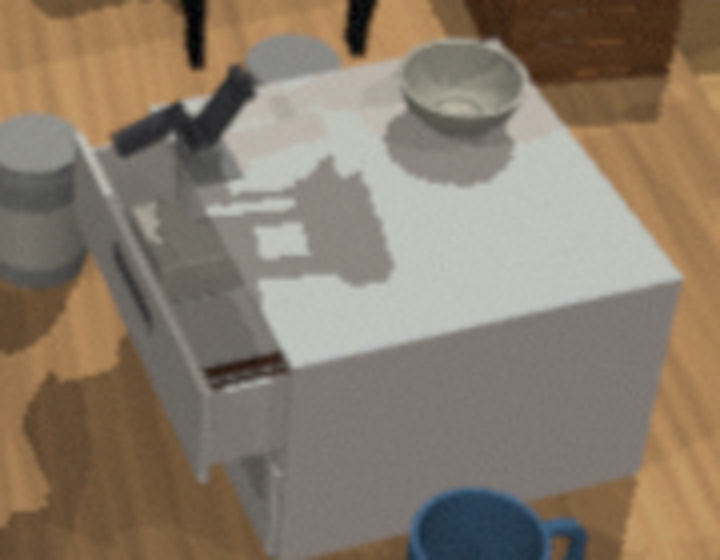

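The crop shows the drawer open by roughly a third, the latch free with its handle leaning back, and the bowl at the rear. The unit is at about (0.693, -0.0615) with yaw 9.95°. Next: the drawer opening and the bowl.

```bash
cat >> h.py <<'E'
C=np.array([.693,-.0615]);a=np.radians(9.95);R=np.array([[np.cos(a),-np.sin(a)],[np.sin(a),np.cos(a)]])
def U(p): # world -> unit frame
    q=np.array(p,float).copy(); q[...,:2]=(q[...,:2]-C)@R; return q
def W(x,y): return C+R@np.array([x,y])
E
python3 - <<'E'
from h import *
for n in("side","scene"):
    f=np.load(n+"0.npz");q=U(f["p"]);ok=f["d"]>0
    im=f["im"].astype(int);sat=im.max(-1)-im.min(-1)
    t=ok&(sat<35)&(abs(q[...,2]-.118)<.03)&(q[...,0]<-.126)&(q[...,0]>-.25)&(q[...,1]<.1)&(q[...,1]>-.118)
    for lo in(-.118,-.08,-.04,0,.04):
        s=t&(q[...,1]>=lo)&(q[...,1]<lo+.04)
        if s.sum():print(n,lo,s.sum(),np.percentile(q[s][:,0],[2,10,50]).round(4))
    t=ok&(q[...,2]>.168)&(q[...,2]<.2)&(abs(q[...,1])<.12)&(q[...,0]>-.04)&(q[...,0]<.12)&(sat<40)&(im.max(-1)>90)
    if t.sum():print("bowl",n,t.sum(),np.percentile(q[t],[2,50,98],axis=0).round(3).tolist())
    t=ok&(q[...,2]>.158)&(q[...,2]<.3)&(abs(q[...,1]-.06)<.03)&(abs(q[...,0]+.1)<.05)&(im.max(-1)<75)
    if t.sum():print("latch",n,t.sum(),np.percentile(q[t],[5,50,95],axis=0).round(3).tolist())
for o in (0,.04,.05,.06):
    print(o,W(-.122-o,-.04).round(4))
print("tip",W(-.08,.06),"down",W(-.035,.06),"end",W(-.1,.06))
E
```

```text
side -0.118 421 [-0.1692 -0.1688 -0.1526]
side -0.08 160 [-0.1698 -0.1692 -0.1685]
side -0.04 170 [-0.1698 -0.1694 -0.168 ]
side 0 281 [-0.1699 -0.1692 -0.1434]
side 0.04 185 [-0.1695 -0.1692 -0.147 ]
bowl side 524 [[0.019, 0.012, 0.169], [0.064, 0.067, 0.184], [0.092, 0.086, 0.196]]
latch side 367 [[-0.146, 0.047, 0.179], [-0.111, 0.063, 0.2], [-0.087, 0.076, 0.298]]
scene -0.118 230 [-0.1633 -0.1612 -0.158 ]
scene -0.08 232 [-0.163  -0.1609 -0.1585]
scene -0.04 218 [-0.1631 -0.1614 -0.1584]
scene 0 117 [-0.1626 -0.1611 -0.1581]
scene 0.04 22 [-0.1628 -0.1609 -0.1583]
bowl scene 824 [[0.021, 0.012, 0.169], [0.042, 0.043, 0.182], [0.095, 0.084, 0.196]]
latch scene 150 [[-0.127, 0.049, 0.182], [-0.112, 0.06, 0.197], [-0.08, 0.087, 0.233]]
0 [ 0.5797 -0.122 ]
0.04 [ 0.5403 -0.1289]
0.05 [ 0.5305 -0.1306]
0.06 [ 0.5206 -0.1323]
tip [ 0.60383596 -0.01622556] down [ 0.64815912 -0.00845007] end [ 0.58413679 -0.01968134]
```

Call:
send_rows:
  plan:
    - [255,0,0,-0.04,0]
    - [255,0,0,-0.04,0]
    - [255,0,0,0,-0.087]
    - [255,0,0,0,-0.087]
    - [255,-0.0225,-0.0305,0,0]
    - [255,-0.0225,-0.0305,0,0]
    - [255,-0.0225,-0.0305,0,0]
    - [255,-0.0225,-0.0305,0,0]
    - [255,-0.0225,-0.0305,0,0]
    - [255,0,0,0,0]
    - [255,0,0,0,0]
    - [255,0,0,0,0]

```text
time_s: 1.1
position: [0.4946, -0.1371, 0.3165]
tcp_rot: [[-0.172, 0.985, 0.001], [0.985, 0.172, 0.001], [0.0, 0.001, -1.0]]
force: [-0.1, 0.7, 0.0]
opening: 0.171
grasp_force: 0.0
```

```bash
cat > st.py <<'E'
from h import *
s=read_state();print(s["time_s"],U(s["position"]).round(4),s["opening"],s["force"].round(2),"toolx in unit",(R.T@s["tcp_rot"][:2,0]).round(3))
E
python3 st.py
```

```text
1.1 [-0.2085 -0.0402  0.3165] 0.1709171430905953 [-0.14  0.68  0.02] toolx in unit [0. 1.]
```

Call:
send_rows:
  plan:
    - [255,0,0,0.035,0]
    - [255,0,0,0.035,0]
    - [255,0,0,0.035,0]
    - [255,0,0,0.035,0]
    - [255,0,0,0.035,0]
    - [255,0,0,0,0]
    - [255,0,0,0,0]
    - [255,0,0,0,0]

```text
time_s: 1.77
position: [0.4959, -0.137, 0.1427]
tcp_rot: [[-0.175, 0.985, 0.002], [0.985, 0.175, -0.001], [-0.001, 0.002, -1.0]]
force: [-0.3, -0.3, 0.1]
opening: 0.002
grasp_force: 0.0
```

```bash
python3 st.py; python3 -c "
from h import *
im,d=capture('side');cv2.imwrite('pics/c2.png',cv2.resize(im[150:340,240:460],None,fx=3,fy=3))"
```

```text
1.7667 [-0.2072 -0.0403  0.1427] 0.0021694804451801927 [-0.28 -0.33  0.12] toolx in unit [-0.002  1.   ]
```

View pics/c2.png

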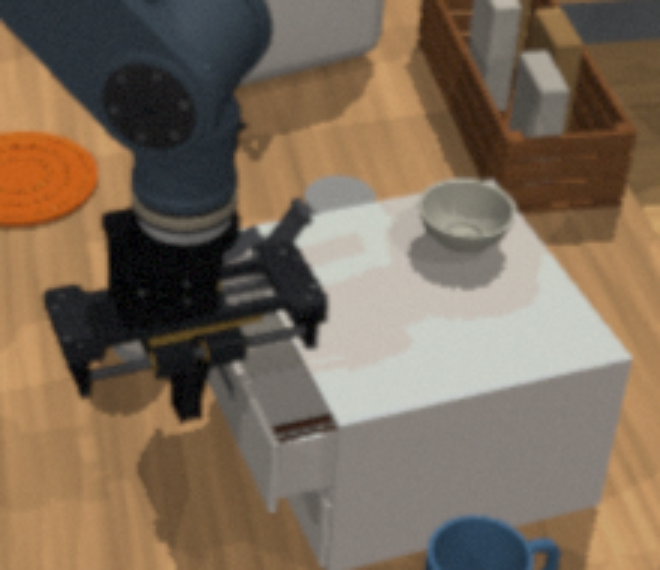

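The fingertips at (190,410) stand in front of the drawer face, below the tongue and clear of the unit. Now I'll push the drawer.

Call:
send_rows:
  plan:
    - [255,0,0.01,0,0]
    - [255,0,0.008,0,0]
    - [255,0,0.006,0,0]
    - [255,0,0.006,0,0]
    - [255,0,0.006,0,0]
    - [255,0,0.006,0,0]
    - [255,0,0.006,0,0]
    - [255,0,0.006,0,0]
    - [255,0,0.004,0,0]
    - [255,0,0.003,0,0]
    - [255,0,0,0,0]
    - [255,0,0,0,0]

```text
time_s: 2.82
position: [0.5546, -0.1265, 0.1413]
tcp_rot: [[-0.173, 0.985, 0.0], [0.985, 0.173, 0.0], [0.0, 0.0, -1.0]]
force: [0.8, 0.1, -0.8]
opening: 0.008
grasp_force: 0.0
```

```bash
python3 st.py
```

```text
2.8167 [-0.1475 -0.0401  0.1413] 0.00762993547776357 [ 0.76  0.09 -0.79] toolx in unit [-0.  1.]
```

Call:
send_rows:
  plan:
    - [255,0,0.003,0,0]
    - [255,0,0.003,0,0]
    - [255,0,0.002,0,0]
    - [255,0,0.002,0,0]
    - [255,0,0.001,0,0]
    - [255,0,0,0,0]

```text
time_s: 3.32
position: [0.5653, -0.1245, 0.1414]
tcp_rot: [[-0.173, 0.985, -0.0], [0.985, 0.173, 0.0], [0.0, -0.0, -1.0]]
force: [-0.7, -0.3, -1.1]
opening: 0.006
grasp_force: 0.4
```

```bash
python3 st.py; python3 -c "
from h import *
im,d=capture('side');cv2.imwrite('pics/c3.png',cv2.resize(im[150:340,240:460],None,fx=3,fy=3))
q=U(pts('side',d));t=(d>0)&(q[...,0]<-.1)&(q[...,0]>-.25)&(abs(q[...,2]-.12)<.025)&(q[...,1]>-.115)&(q[...,1]<-.07);print(np.percentile(q[t][:,0],[2,10,50]))"
```

```text
3.3167 [-0.1367 -0.04    0.1414] 0.0062677852482475906 [-0.71 -0.34 -1.06] toolx in unit [-0.  1.]
[-0.12854746 -0.12803385 -0.12716392]
```

View pics/c3.png

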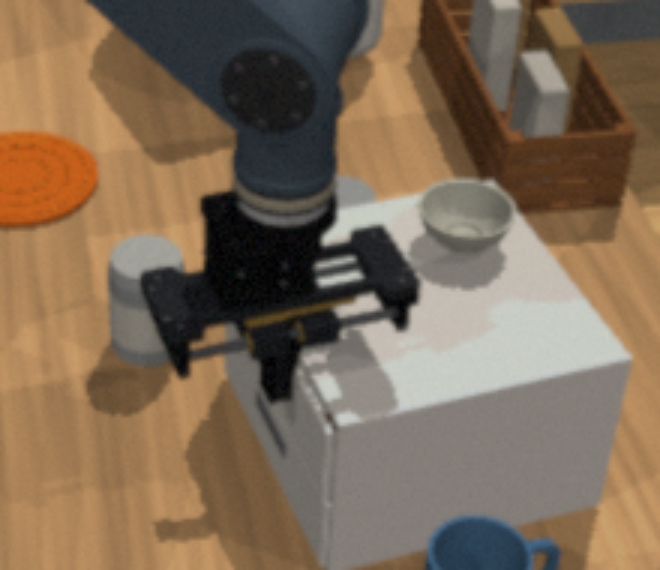

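The drawer is almost shut, with a thin gap at (330,420). I'll keep pushing gently until it meets the stop.

Call:
send_rows:
  plan:
    - [255,0,0.002,0,0]
    - [255,0,0.002,0,0]
    - [255,0,0.002,0,0]
    - [255,0,0.001,0,0]
    - [255,0,0,0,0]

```text
time_s: 3.78
position: [0.5681, -0.124, 0.1414]
tcp_rot: [[-0.175, 0.985, -0.009], [0.985, 0.175, -0.001], [0.001, -0.009, -1.0]]
force: [-10.7, -3.8, 5.5]
opening: 0.004
grasp_force: 5.9
```

```bash
python3 st.py
```

```text
3.7833 [-0.1338 -0.04    0.1414] 0.003556171476333034 [-10.71  -3.82   5.48] toolx in unit [-0.002  1.   ]
```

Call:
send_rows:
  plan:
    - [255,0,0.002,0,0]
    - [255,0,0,0,0]
    - [255,0,0,0,0]

```text
time_s: 4.03
position: [0.5682, -0.1239, 0.1414]
tcp_rot: [[-0.175, 0.984, -0.013], [0.985, 0.175, -0.001], [0.002, -0.013, -1.0]]
force: [-14.2, -6.4, 7.4]
opening: 0.004
grasp_force: 8.2
```

Call:
send_rows:
  plan:
    - [255,0,-0.012,0,0]
    - [255,0,-0.025,0,0]
    - [255,0,0,0,0]
    - [255,0,0,-0.035,0]
    - [255,0,0,-0.035,0]
    - [255,0,0,-0.035,0]
    - [255,0,0,-0.035,0]
    - [255,0,0,-0.01,0]
    - [255,0,0,0,0]

```text
time_s: 4.78
position: [0.5406, -0.1305, 0.2958]
tcp_rot: [[-0.173, 0.985, 0.01], [0.985, 0.173, -0.004], [-0.006, 0.009, -1.0]]
force: [-0.3, -0.7, -0.8]
opening: 0.005
grasp_force: 0.0
```

```bash
python3 st.py; python3 -c "
from h import *
im,d=capture('side');cv2.imwrite('pics/c4.png',cv2.resize(im[150:340,240:460],None,fx=3,fy=3))
q=U(pts('side',d))
for z in(.118,.045):
  t=(d>0)&(q[...,0]<-.1)&(q[...,0]>-.25)&(abs(q[...,2]-z)<.025)&(q[...,1]>-.115)&(q[...,1]<-.0);print(np.percentile(q[t][:,0],[2,10,50]))"
```

```text
4.7833 [-0.162  -0.0417  0.2958] 0.0050201871452253835 [-0.29 -0.75 -0.76] toolx in unit [-0.  1.]
[-0.12621041 -0.12565292 -0.12475429]
[-0.12622155 -0.1257718  -0.1248211 ]
```

View pics/c4.png

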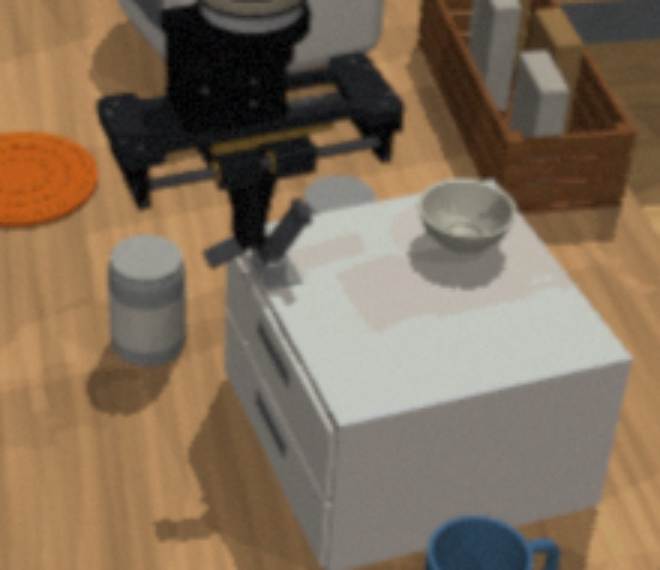

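The drawer face is flush with the lower one. The latch is still free at (290,230). Now I'll move behind the handle.

Call:
send_rows:
  plan:
    - [255,0.0255,0.031,0,0]
    - [255,0.0255,0.031,0,0]
    - [255,0.0255,0.031,0,0]
    - [255,0.0255,0.031,0,0]
    - [255,0,0,0,0]
    - [255,0,0,0,0]
    - [255,0,0,0.031,0]
    - [255,0,0,0.031,0]
    - [255,0,0,0.031,0]
    - [255,0,0,0,0]
    - [255,0,0,0,0]

```text
time_s: 5.75
position: [0.6395, -0.0084, 0.1958]
tcp_rot: [[-0.172, 0.985, -0.007], [0.985, 0.172, 0.001], [0.002, -0.007, -1.0]]
force: [0.3, -0.1, 0.2]
opening: 0.004
grasp_force: 0.0
```

```bash
python3 st.py; python3 -c "
from h import *
im,d=capture('side');cv2.imwrite('pics/c5.png',cv2.resize(im[150:340,240:460],None,fx=3,fy=3))"
```

```text
5.75 [-0.0435  0.0616  0.1958] 0.004228745797376318 [ 0.25 -0.07  0.16] toolx in unit [0.001 1.   ]
```

View pics/c5.png

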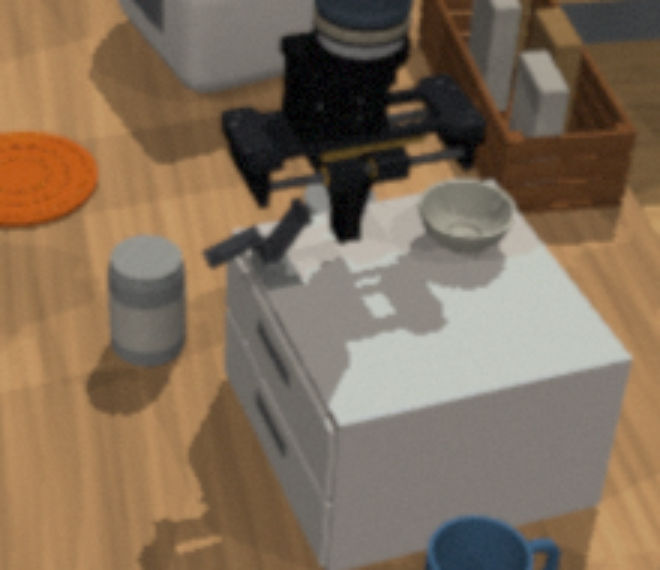

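The fingers at (348,230) stand between the handle at (290,230) and the bowl. Now I'll push the lever forward.

Call:
send_rows:
  plan:
    - [255,0,-0.004,-0.008,0]
    - [255,0,-0.007,0,0]
    - [255,0,-0.005,0,0]
    - [255,0,-0.005,0,0]
    - [255,0,-0.005,0,0]
    - [255,0,-0.005,0,0]
    - [255,0,-0.005,0,0]
    - [255,0,-0.005,0,0]
    - [255,0,-0.005,0,0]
    - [255,0,-0.005,0,0]
    - [255,0,-0.004,0,0]
    - [255,0,0,0,0]
    - [255,0,0,0,0]

```text
time_s: 6.88
position: [0.5865, -0.017, 0.2059]
tcp_rot: [[-0.173, 0.985, -0.003], [0.985, 0.173, 0.0], [0.001, -0.003, -1.0]]
force: [0.8, 0.1, -0.1]
opening: 0.007
grasp_force: 0.0
```

```bash
python3 st.py; python3 -c "
from h import *
im,d=capture('side');cv2.imwrite('pics/c6.png',cv2.resize(im[150:340,240:460],None,fx=3,fy=3))"
```

```text
6.8833 [-0.0972  0.0622  0.2059] 0.0070626362118519125 [ 0.79  0.09 -0.12] toolx in unit [-0.  1.]
```

View pics/c6.png

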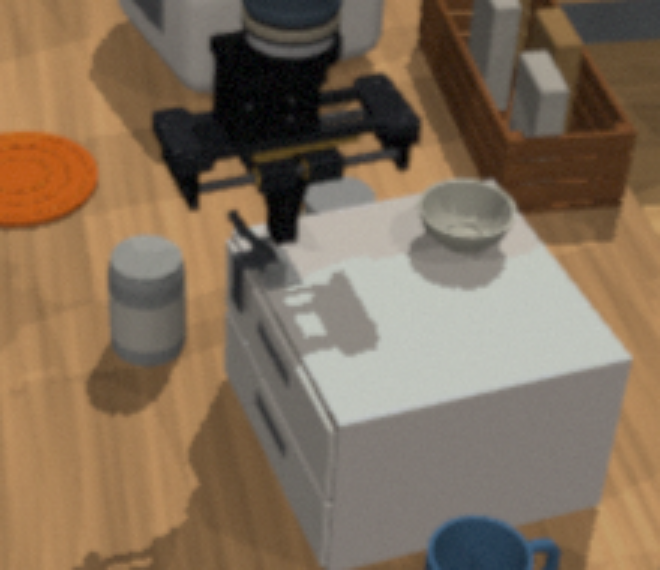

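The latch has snapped: the handle leans forward at (245,230) and the tongue hangs in front of the drawer at (238,275). Now I'll back off and rise clear.

Call:
send_rows:
  plan:
    - [255,0,0.015,0,0]
    - [255,0,0.01,0,0]
    - [255,0,0,-0.035,0]
    - [255,0,0,-0.04,0]
    - [255,0,0,-0.04,0]
    - [255,0,0,-0.03,0]
    - [255,0,0,0,0]
    - [255,0,0,0,0]
    - [255,0,0,0,0]

```text
time_s: 7.68
position: [0.6116, -0.0127, 0.3501]
tcp_rot: [[-0.173, 0.985, -0.003], [0.985, 0.173, 0.0], [0.001, -0.003, -1.0]]
force: [-0.8, -0.8, 0.4]
opening: 0.007
grasp_force: 0.0
```

```bash
python3 st.py; python3 -c "
from h import *
im,d=capture('side');cv2.imwrite('pics/c7.png',im)
o=np.load('side0.npz')['d'];q=U(pts('side',d))
for z in(.118,.045):
  t=(d>0)&(q[...,0]<-.1)&(q[...,0]>-.25)&(abs(q[...,2]-z)<.025)&(q[...,1]>-.115)&(q[...,1]<-.0);print(np.percentile(q[t][:,0],[2,10,50]))"
```

```text
7.6833 [-0.0717  0.0621  0.3501] 0.006778157455387372 [-0.83 -0.78  0.42] toolx in unit [-0.  1.]
[-0.12616149 -0.12562369 -0.12468365]
[-0.12629865 -0.12562903 -0.12472761]
```

View pics/c7.png

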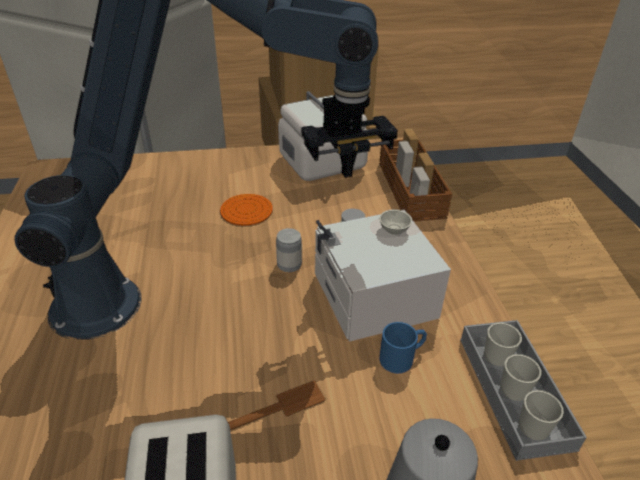

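The drawer is shut, the latch is locked at (323,237), the other objects haven't moved, and the hand is clear.

```bash
python3 -c "
from rig import *
print(hand_in())"
```

```text
the job is handed in; nothing more can be done
None
```

The top drawer is pushed fully shut, the latch has snapped over with its tongue in front of the drawer, the other objects look undisturbed, the hand is clear, and the job was handed in at about 8 s.

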